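Raise a torque setting by four clicks and store it

ROBOT

A 6-joint arm with a two-finger parallel gripper is mounted at the origin on the work surface. World frame = base frame: x ahead of the robot, y to its left, z up, the work surface at z = 0. Lengths are in m, angles in rad, forces in N, time in s.
With the tool pointing down it reaches from about 0.25 to 0.775 m from the base axis. Payload 4 kg.
Tool frame: the origin (TCP) lies between the finger pads; the fingertips stand 11 mm ahead of it and the grasp point (between the pads) lies 8 mm behind it; z points along the fingers, y is the direction in which the jaws open and shut (so a half turn about z gives the same grasp; the last joint's range is limited). The gripper opens to 94 mm and grips with 3 to 60 N. Pads are 16 mm wide; open, the fingers measure 119 mm over their backs; the gripper's body (75 mm by 177 mm) begins 78 mm behind the grasp point.
Start: joints at [-1.261, 0.087, 1.371, -0, 1.684, -0.103], TCP at [0.221, -0.504, 0.217] pointing down, gripper open.
Joint ranges: [-3.1, 3.1], [-0.76, 2.03], [0.27, 2.55], [-1.08, 4.22], [0.17, 2.65], [-2.57, 2.57]. Speed limits (rad/s): [2.79, 2.79, 3.14, 3.14, 3.14, 3.14].

INTERFACE

Orientations are given as [roll, pitch, yaw] about the fixed x, y, z axes, in that order (R = Rz(yaw) Ry(pitch) Rx(roll)).
In Python, from bench import get_obs, cams, ticket gives the robot as it stands. The module is installed in compiled form; this text tells all that it offers.
- The arm moves only by the shell command python3 -m crank 'ROWS'. ROWS is JSON, a list of rows, each an object of numbers: "tx", "ty", "tz": the shift along the tool's x, y, z in cm; "twist": the turn about the tool's z in degrees; "grip": the opening, from 0 (shut) to 1 (fully open). In form: [{"tx": .., "ty": .., "tz": .., "twist": .., "grip": ..}, ...]. A call has 1 to 12 rows; each row shifts and turns the commanded pose from where the row before left it, along the tool's axes as they then stand; what a row does not reach is not made up. A row lasts 1/8 s, in which the tool goes at most 62.5 mm and 10.7 degrees, less where a joint would pass 70% of its speed; a pose out of reach is approached as far as the arm can. A call is refused whole if a number of a shift passes 6.25 or a number of a turn 10.7, either way. A call with a gripper value outside its range is refused whole. The fingers move at their own pace and stop on an object; the grip force is fixed at half the most. Time passes only in rows, so rows that do not move let the fingers close. It gives the time, the measured TCP pose, the force and the opening at its end, in the units of the state.
- get_obs(): the state, without advancing time (a new reading comes with each control period).
- cams.snapshot(name): name is "scene" or "side" or "wrist"; returns a dict with "frame" (384x512x3 uint8, red, green, blue), "intrinsics" (3x3 intrinsics, pixels), "R" (3x3) and "t" (3): a world point X has camera coordinates R X + t; the wrist camera has in their place "hand_eye" (4x4, takes a point from camera to tool coordinates, whose origin is the TCP and whose axes are the flange's). Camera axes: x right, y down, z forward; pixel columns grow to the right and rows downward; lengths in m; the calibration is good to about 2 mm. The wrist camera is an equidistant fisheye: a pixel r from the principal point sees the ray r / f radians off the axis. A picture is of the moment at which its call begins: read the wrist's pose just before it. There is no depth.
- ticket.close_job(): hands the job in, once; it reports no verdict.
Trained networks look in a picture, given as the dict that the camera call returned (one of the last four; its "shot" number tells which), for a name from the list of things; names that differ only in an ending like _2 or _b are one class to them, and where a whole thing is asked for, a point or a joint stands for the part that bears it (a point fixed in the world has none). Each returns a list of dicts, best first, with "conf" (0 to 1); they miss things now and then, are a little off and sometimes report something else, mostly with a low value. They report only what shows in the picture. A call takes as long as a camera call.
- cams.outline_of(picture, query): "region" (384x512 bool, what is visible of it) and "centre" ([column, row] in pixels, amid what is visible of it).
The state is a dict: "time": time; "joint_positions": joint angles; "qvel": joint speeds; "joint_torque": joint torques, N m; "tool_pos": TCP position; "ee_rot": TCP orientation; "wrist_force": force on the tool from outside, world axes, zero at the start; "wrist_torque": the same for the moment, N m; "width": finger opening in m.
Only numpy, scipy, OpenCV 4.12 (cv2) and the standard library are available. Lean on these libraries where they do the work, as an engineer would, in place of code of your own. Each camera call takes 0.05 s, during which the arm holds its last target.

TASK

Raise the torque setting of the screwdriver controller by exactly four clicks from where its dial stands: with a fingertip, push the dial's pointer handle round clockwise as seen from above, and leave the dial resting in the fourth click. Only then press the round black button beside the dial fully down with a fingertip, to store the setting, and let it come up again. Do not pull the dial upwards, and do not pick up or shift the loose things around it.

Things in the scene. Friction and masses are not known exactly. Their poses are not given: they have to be found in the camera images.
- controller: Grey sheet-metal screwdriver controller bolted to the bench, 170 (x) by 250 (y) by 60 mm high. Origin under its centre, z up; its -x face is towards the robot at yaw 0. On top: dial axis at x 0, y +50 mm; button at x 0, y -88 mm; eight black marks round the dial, one per click, 30 degrees apart, from 105 degrees left of its +x axis (first setting) clockwise to 105 degrees right of it.
- torque_dial (a joint): Dial angle, rad, growing clockwise from above: 0 first setting, 3.665 (7 clicks) last, stops at both ends. Clicks every 0.5236 rad (30 deg); starts resting in click 0, 1 or 2. Pointer direction in the controller's frame: 105 deg minus this. Resistance peaks at about 0.14 N m (4 N at 35 mm), then it snaps on into the next click ahead of the finger; left alone it settles in the nearest click.
- dial_axis (a point): On the dial's axis at its disc's upper face, 76 mm above the bench; x along the pointer handle, z up. Aluminium disc 100 mm across, 12 mm thick. On it: a hub 20 mm across, 28 mm high, and one radial pointer handle of black plastic, from the axis to 48 mm out, 12 mm thick, flat sides rising 26 mm above the disc.
- pointer_tip (a point): Point in the pointer handle near its outer end, 45 mm from the dial's axis and 13 mm above the disc's upper face. It turns with the dial; x points outwards along the handle.
- store_button (a joint): How far the button is pressed, in m: 0 up, 0.006 fully down. Spring return; about 1.5 N starts it and 5 N holds it fully down.
- store_button_top (a point): Centre of the upper face of the round black button, 26 mm across, in a dark steel collar 42 mm across whose top is 10 mm lower. The button face is about 82 mm above the bench and moves straight down 6 mm.
- socket_bit: Loose steel socket bit, 18 mm across, 30 mm high, standing upright on top of the controller near its robot-side edge, about 65 mm nearer the robot than the dial-button line and between the two. Origin under its centre. Leave it alone.
- screwdriver: Loose screwdriver, 200 mm long, wooden handle, lying on the bench left of the controller, before the blue bin. Leave it alone.
- blue_bin: Loose open blue plastic bin 160 by 110 by 70 mm high, left of the controller. Origin under its centre. Leave it alone.
- red_bin: Loose open red plastic bin 200 by 140 by 100 mm high, right of the controller. Origin under its centre. Leave it alone.
- grease_jar: Loose grey jar with black cap, 60 mm across, 70 mm high, beyond the controller to the left. Origin under its centre. Leave it alone.
- lamp_holder: Loose black plastic lamp holder, 70 by 50 mm base, 44 mm high, beyond the controller to the right. Origin under its centre. Leave it alone.
- dial_lift (a joint): How far the dial is pulled up on its shaft, in m: 0 seated (where it must stay), 0.012 fully up; its weight and a spring hold it down with about 11 N, rising by 0.5 N per mm.

How it is judged:
By the outcome, as a careful person would: the job done as asked, in the order asked, and still so for the second after the job is handed in, with the robot touching nothing.
It also fails if it takes over 51 s, if anything falls off the work surface, if the arm or the gripper's body presses on something with over 40 N, if the wrist force passes 120 N, or if a joint passes its speed limit or range.

## Working session

There is one attempt and no reset: what is moved stays moved. The work goes in short steps, Python scripts to look and compute and a shell command to move; the robot and the scene stay as the last step left them, time stands still between calls to the robot, and variables do not carry over. Pictures are saved under pics/ and viewed, and the job is handed in when it is done.

```bash
mkdir -p pics; python3 - <<'E'
from bench import get_obs,cams
import cv2,numpy as np
o=get_obs(); print({k:np.round(v,3) for k,v in o.items()})
for n in ["scene","side"]:
    p=cams.snapshot(n); cv2.imwrite(f"pics/{n}0.png",cv2.cvtColor(p["frame"],cv2.COLOR_RGB2BGR))
    print(n,p["intrinsics"],p["R"],p["t"])
    for q in ["controller","torque_dial","dial_axis","pointer_tip","store_button_top","store_button","socket_bit"]:
        r=cams.outline_of(p,q); print(q,[(x["conf"],x["centre"],int(x["region"].sum())) for x in r[:2]])
p=cams.snapshot("wrist"); cv2.imwrite("pics/wrist0.png",cv2.cvtColor(p["frame"],cv2.COLOR_RGB2BGR)); print(p["intrinsics"],p["hand_eye"])
E
```

```text
{'time': np.float64(0.0), 'joint_positions': array([-1.261,  0.088,  1.372, -0.   ,  1.684, -0.103]), 'qvel': array([-0.001,  0.003,  0.001,  0.001,  0.   , -0.   ]), 'joint_torque': array([-1.0000e-03, -3.4019e+01, -3.0242e+01,  7.2000e-02,  3.3000e-02,
       -0.0000e+00]), 'tool_pos': array([ 0.22 , -0.503,  0.215]), 'ee_rot': array([-3.139, -0.   ,  0.413]), 'wrist_force': array([-0.488,  0.22 ,  0.419]), 'wrist_torque': array([ 0.023,  0.054, -0.007]), 'width': np.float64(0.094)}
scene [[406.59537848   0.         257.75132712]
 [  0.         406.59537848 181.24416852]
 [  0.           0.           1.        ]] [[-5.38986913e-01  8.42314102e-01 -2.46030526e-04]
 [ 6.89368077e-01  4.40950669e-01 -5.74747042e-01]
 [-4.84009051e-01 -3.09950740e-01 -8.18331093e-01]] [ 0.30738457 -0.36032389  1.47168906]
controller [(0.97, [263.7, 191.7], 5433)]
torque_dial [(0.55, [281.1, 195.3], 981), (0.49, [261.1, 193.5], 5392)]
dial_axis [(0.73, [274.1, 196.6], 994)]
pointer_tip [(0.66, [278.1, 195.4], 971)]
store_button_top [(0.61, [241.8, 169.2], 60), (0.15, [277.9, 194.7], 958)]
store_button [
[... 376 characters left out ...]
48.7, 214.9], 4495), (0.62, [208.0, 287.1], 458)]
torque_dial [(0.81, [235.4, 209.6], 814)]
dial_axis [(0.94, [234.5, 212.7], 816)]
pointer_tip [(0.65, [234.5, 213.7], 810)]
store_button_top [(0.5, [271.7, 189.8], 54)]
store_button [(0.48, [276.2, 189.2], 65), (0.44, [141.8, 319.8], 5280)]
socket_bit []
[[297.31863964   0.         253.87829967]
 [  0.         297.31863964 191.37019059]
 [  0.           0.           1.        ]] [[-5.35044496e-04 -9.72524349e-01 -2.32800568e-01  6.66265317e-02]
 [ 9.99998775e-01 -8.62779999e-04  1.30597068e-03  1.46470789e-03]
 [-1.47094396e-03 -2.32799584e-01  9.72523619e-01 -1.68130246e-01]
 [ 0.00000000e+00  0.00000000e+00  0.00000000e+00  1.00000000e+00]]
```

```bash
python3 - <<'E'
import cv2
for n,(x,y) in {"scene":(180,130),"side":(160,140)}.items():
    im=cv2.imread(f"pics/{n}0.png"); c=im[y:y+120,x:x+160]
    cv2.imwrite(f"pics/{n}0z.png",cv2.resize(c,None,fx=5,fy=5,interpolation=cv2.INTER_CUBIC))
E
```

```text
(no output)
```

View pics/scene0.png

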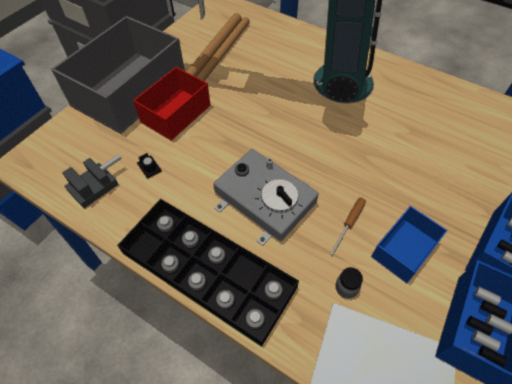

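View pics/side0.png

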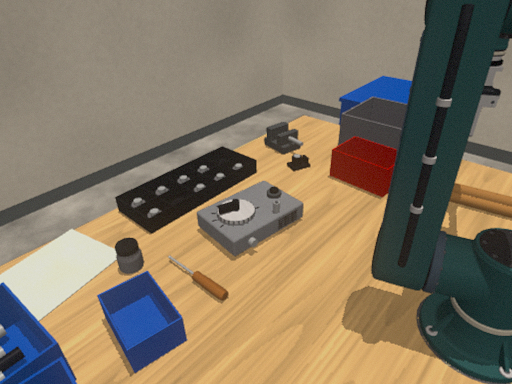

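View pics/wrist0.png

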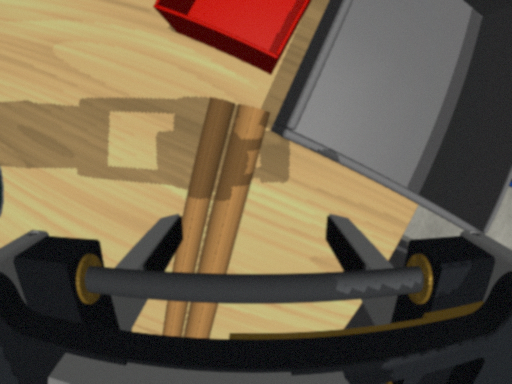

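```bash
ls pics
```

```text
scene0.png
scene0z.png
side0.png
side0z.png
wrist0.png
```

View pics/scene0z.png

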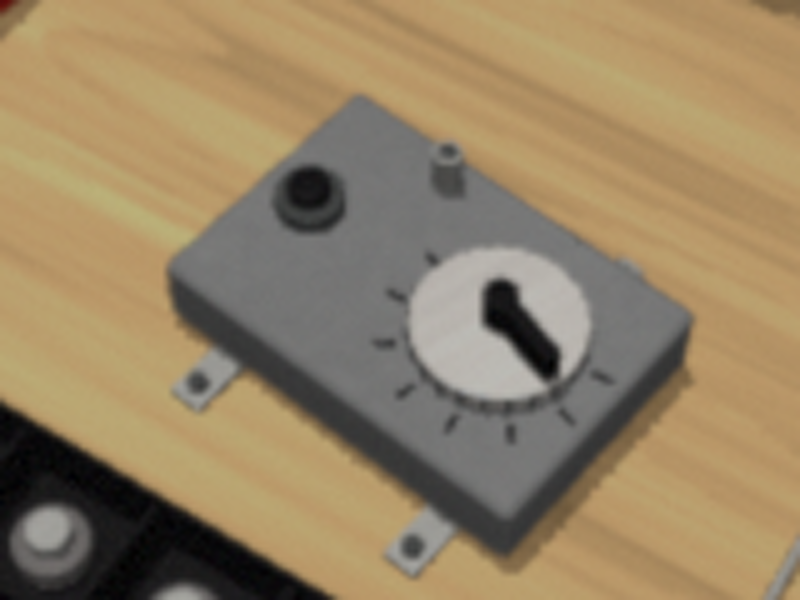

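View pics/side0z.png

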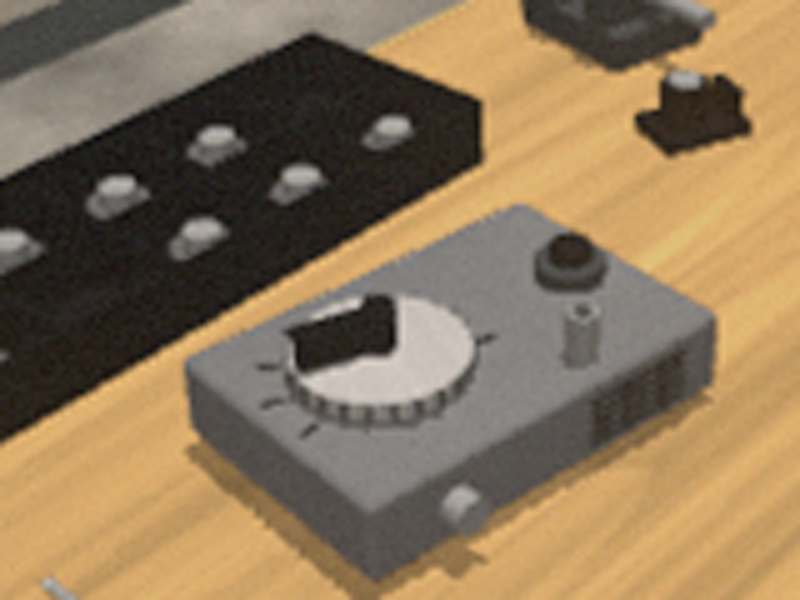

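```bash
cat > h.py <<'E'
import numpy as np,cv2
def proj(p,X):
    X=np.atleast_2d(X); c=X@p["R"].T+p["t"]; u=c@np.array(p["intrinsics"]).T
    return u[:,:2]/u[:,2:]
def c2w(pose,P):
    x,y,a=pose; P=np.atleast_2d(P).astype(float); c,s=np.cos(a),np.sin(a)
    return np.c_[x+c*P[:,0]-s*P[:,1],y+s*P[:,0]+c*P[:,1],P[:,2]]
E
python3 - <<'E'
from h import *
from bench import cams
from scipy.optimize import least_squares
S=cams.snapshot("scene");D=cams.snapshot("side")
z=lambda L,o:(np.array(L)+.5)/5-.5+np.array(o)
corn=np.array([[-.085,-.125,.06],[-.085,.125,.06],[.085,.125,.06],[.085,-.125,.06]])
mid=np.array([[0,-.088,.082],[0,.05,.076]])
sc=z([[360,97],[690,320],[505,517],[170,268],[310,190],[500,324]],(180,130))
sd=z([[715,320],[372,512],[190,365],[515,207],[572,247],[383,354]],(160,140))
mk=z([[605,377],[568,416],[511,432],[451,423],[405,393],[385,343],[397,295],[432,258]],(180,130))
def marks(r):
    a=np.deg2rad(105-30*np.arange(8)); return np.c_[r*np.cos(a),.05+r*np.sin(a),0*a+.06]
def f(v):
    P=np.r_[corn,mid]
    return np.r_[(proj(S,c2w(v[:3],P))-sc).ravel(),(proj(D,c2w(v[:3],P))-sd).ravel(),(proj(S,c2w(v[:3],marks(v[3])))-mk).ravel()]
best=min((least_squares(f,[.5,0,a,.06],loss="soft_l1") for a in np.arange(-3,3.2,.5)),key=lambda r:r.cost)
print(best.x,best.cost);print(np.round(best.fun.reshape(-1,2),1))
v=best.x; np.save("pose.npy",v[:3])
# pointer hypotheses
for k in range(3):
    a=np.deg2rad(105-30*k); P=[[.048*np.cos(a),.05+.048*np.sin(a),.102],[0,.05,.104],[.048*np.cos(a),.05+.048*np.sin(a),.076]]
    for p,o,n in((S,(180,130),"sc"),(D,(160,140),"side")): print(k,n,np.round((proj(p,c2w(v[:3],P))-o+.5)*5-.5))
print(c2w(v[:3],[[0,.05,.076],[0,-.088,.082],[-.065,-.02,.06]]))
E
```

```text
[ 0.57693132  0.02963286 -0.13349576  0.06245738] 15.725214653736355
[[-0.2 -2.2]
 [ 2.2 -1.9]
 [ 1.1  0.6]
 [-1.7 -0.9]
 [-0.1 -1.6]
 [ 0.1 -0.9]
 [ 1.3 -1.6]
 [-1.  -0.3]
 [-2.9 -1.6]
 [ 0.7 -2.2]
 [-0.6 -0.9]
 [-0.8 -1.5]
 [ 0.  -0. ]
 [ 0.2  0. ]
 [ 0.3  0.4]
 [ 0.3  0.3]
 [ 0.2 -0.4]
 [ 0.2  0.1]
 [-0.2  0.1]
 [ 0.3  0.2]]
0 sc [[586. 325.]
 [503. 290.]
 [583. 351.]]
0 side [[319. 352.]
 [376. 303.]
 [323. 393.]]
1 sc [[558. 355.]
 [503. 290.]
 [554. 382.]]
1 side [[290. 331.]
 [376. 303.]
 [294. 371.]]
2 sc [[513. 369.]
 [503. 290.]
 [511. 395.]]
2 side [[286. 304.]
 [376. 303.]
 [290. 344.]]
[[ 0.5835863   0.07918799  0.076     ]
 [ 0.56521855 -0.05758418  0.082     ]
 [ 0.50984765  0.01846228  0.06      ]]
```

Fitted controller at about (0.577, 0.030), yaw −7.6°. The pointer matches click 1: scene tip at zoom (550,372), against the prediction of (558,355)–(554,382). The target is therefore click 5. I'll move to a hover point over the dial with the fingers shut.

```bash
python3 -m crank '[{"tx":4.8,"ty":-3.6,"tz":0,"grip":0},{"tx":4.8,"ty":-3.6,"grip":0},{"tx":4.8,"ty":-3.6,"grip":0},{"tx":4.8,"ty":-3.6,"grip":0},{"tx":4.8,"ty":-3.6,"grip":0},{"tx":4.8,"ty":-3.6,"grip":0},{"tx":4.8,"ty":-3.6,"grip":0},{"tx":4.8,"ty":-3.6,"grip":0},{"tx":4.8,"ty":-3.6,"grip":0},{"tx":4.8,"ty":-3.6,"grip":0},{"tx":4.8,"ty":-3.6,"grip":0},{"tx":4.8,"ty":-3.6,"grip":0}]'
python3 -m crank '[{"twist":-10.5,"grip":0},{"twist":-10.5,"grip":0},{"twist":-10.5,"grip":0},{"twist":-10.5,"grip":0},{"twist":-10.5,"grip":0},{"twist":-10.5,"grip":0},{"twist":-10.5,"grip":0},{"twist":-10.5,"grip":0},{"twist":-10.5,"grip":0},{"twist":-10.5,"grip":0},{"twist":-10.5,"grip":0},{"twist":-10.5,"grip":0}]'
python3 - <<'E'
from bench import *
import cv2
o=get_obs();print(o)
p=cams.snapshot("wrist"); cv2.imwrite("pics/wrist1.png",cv2.cvtColor(p["frame"],cv2.COLOR_RGB2BGR))
for q in ["torque_dial","store_button_top","socket_bit"]:
    print(q,[(x["conf"],x["centre"],int(x["region"].sum())) for x in cams.outline_of(p,q)[:2]])
E
```

```text
{'time': 0.95, 'joint_positions': array([-1.26111811e+00,  8.71722592e-02,  1.37068817e+00, -3.03846486e-05,
        1.68359724e+00, -1.03114316e-01]), 'qvel': array([-0.0002551 ,  0.00059893,  0.00048445,  0.00089549, -0.0004968 ,
        0.00188481]), 'joint_torque': array([ 7.63108642e-05, -3.40041053e+01, -3.02607179e+01,  7.18106353e-02,
        2.36202241e-02,  3.60891605e-06]), 'tool_pos': array([ 0.22062814, -0.50383062,  0.21652706]), 'ee_rot': array([3.14146150e+00, 4.39245043e-05, 4.12789111e-01]), 'wrist_force': array([ 0.6858662 , -0.27796172,  0.00208282]), 'wrist_torque': array([ 0.02764032, -0.02549437, -0.02261544]), 'width': 0.09406833078781247}
torque_dial []
store_button_top []
socket_bit []invalid input at $[0]: expected keys tx, ty, tz, twist, grip
invalid input at $[0]: expected keys tx, ty, tz, twist, grip
```

View pics/wrist1.png

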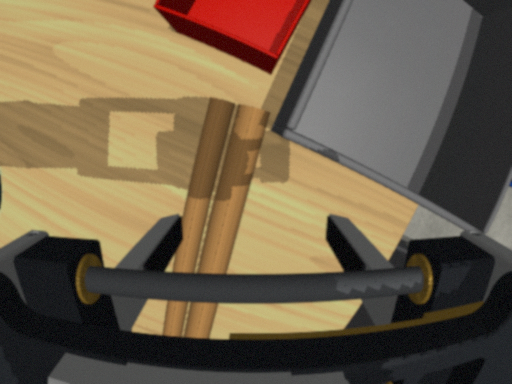

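The calls were refused because every key is needed, so nothing moved and the wrist view is unchanged. I'll send them again in full.

```bash
python3 -m crank '[{"tx":4.8,"ty":-3.6,"tz":0,"twist":0,"grip":0},{"tx":4.8,"ty":-3.6,"tz":0,"twist":0,"grip":0},{"tx":4.8,"ty":-3.6,"tz":0,"twist":0,"grip":0},{"tx":4.8,"ty":-3.6,"tz":0,"twist":0,"grip":0},{"tx":4.8,"ty":-3.6,"tz":0,"twist":0,"grip":0},{"tx":4.8,"ty":-3.6,"tz":0,"twist":0,"grip":0},{"tx":4.8,"ty":-3.6,"tz":0,"twist":0,"grip":0},{"tx":4.8,"ty":-3.6,"tz":0,"twist":0,"grip":0},{"tx":4.8,"ty":-3.6,"tz":0,"twist":0,"grip":0},{"tx":4.8,"ty":-3.6,"tz":0,"twist":0,"grip":0},{"tx":4.8,"ty":-3.6,"tz":0,"twist":0,"grip":0},{"tx":4.8,"ty":-3.6,"tz":0,"twist":0,"grip":0}]'
python3 -m crank '[{"tx":0,"ty":0,"tz":0,"twist":-10.5,"grip":0},{"tx":0,"ty":0,"tz":0,"twist":-10.5,"grip":0},{"tx":0,"ty":0,"tz":0,"twist":-10.5,"grip":0},{"tx":0,"ty":0,"tz":0,"twist":-10.5,"grip":0},{"tx":0,"ty":0,"tz":0,"twist":-10.5,"grip":0},{"tx":0,"ty":0,"tz":0,"twist":-10.5,"grip":0},{"tx":0,"ty":0,"tz":0,"twist":-10.5,"grip":0},{"tx":0,"ty":0,"tz":0,"twist":-10.5,"grip":0},{"tx":0,"ty":0,"tz":0,"twist":-10.5,"grip":0},{"tx":0,"ty":0,"tz":0,"twist":-10.5,"grip":0},{"tx":0,"ty":0,"tz":0,"twist":-10.5,"grip":0},{"tx":0,"ty":0,"tz":0,"twist":-10.5,"grip":0}]'
python3 - <<'E'
from bench import *
import cv2
o=get_obs();print({k:o[k] for k in("time","joint_positions","tool_pos","ee_rot","wrist_force","width")})
p=cams.snapshot("wrist"); cv2.imwrite("pics/wrist2.png",cv2.cvtColor(p["frame"],cv2.COLOR_RGB2BGR))
for q in ["torque_dial","store_button_top","socket_bit"]:
    print(q,[(x["conf"],x["centre"],int(x["region"].sum())) for x in cams.outline_of(p,q)[:2]])
E
```

```text
time: 2.65
tool_pos: [0.5757, 0.1249, 0.2167]
ee_rot: [3.141, -0.001, 0.413]
wrist_force: [1.1, -1.2, 0.8]
width: 0.0003
time: 4.15
tool_pos: [0.575, 0.1229, 0.2164]
ee_rot: [-3.141, -0.0, 2.618]
wrist_force: [0.6, -0.0, 0.7]
width: 0.0004
{'time': 4.15, 'joint_positions': array([ 1.14313587e-01,  1.72137020e-01,  1.27625338e+00, -1.11047314e-04,
        1.69328439e+00, -9.32823725e-01]), 'tool_pos': array([0.57496493, 0.12294826, 0.2164085 ]), 'ee_rot': array([-3.14145520e+00, -3.40642970e-07,  2.61792008e+00]), 'wrist_force': array([ 0.58727227, -0.03698803,  0.74045737]), 'width': 0.00043588870314304433}
torque_dial [(0.78, [217.6, 205.3], 4871)]
store_button_top [(0.67, [124.5, 252.7], 329)]
socket_bit [(0.89, [130.4, 191.1], 304)]
```

View pics/wrist2.png

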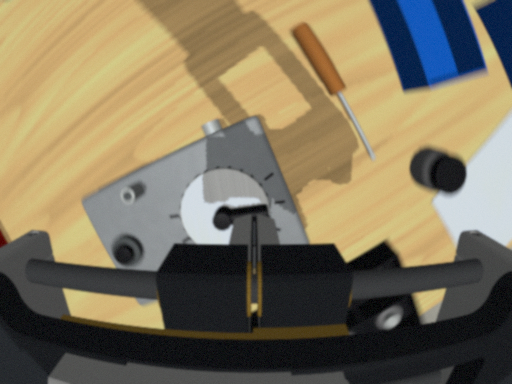

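The wrist view shows the dial's hub at about (221,216), the handle running right to about (266,209) under the fingers, the button at (124,247) and the bit at (128,192). I'll check these against the fitted pose.

```bash
cat >> h.py <<'E'
from scipy.spatial.transform import Rotation as Ro
def wproj(p,o,X):
    X=np.atleast_2d(X); T=Ro.from_euler("xyz",o["ee_rot"]).as_matrix()
    t=(X-o["tool_pos"])@T; H=np.array(p["hand_eye"]); c=(t-H[:3,3])@H[:3,:3]
    K=p["intrinsics"]; rr=np.hypot(c[:,0],c[:,1]); th=np.arctan2(rr,c[:,2])
    return np.c_[K[0][2]+K[0][0]*th*c[:,0]/rr,K[1][2]+K[1][1]*th*c[:,1]/rr]
def wback(p,o,uv,z):
    uv=np.atleast_2d(uv).astype(float); K=p["intrinsics"]; H=np.array(p["hand_eye"])
    d=(uv-[K[0][2],K[1][2]])/K[0][0]; th=np.linalg.norm(d,axis=1,keepdims=True)
    ray=np.c_[d/th*np.sin(th),np.cos(th)]; T=Ro.from_euler("xyz",o["ee_rot"]).as_matrix()
    r=ray@H[:3,:3].T@T.T; c=H[:3,3]@T.T+o["tool_pos"]; z=np.atleast_1d(z)
    return c+r*((z-c[2])/r[:,2])[:,None]
E
python3 - <<'E'
from h import *
from bench import *
o=get_obs(); p=cams.snapshot("wrist"); v=np.load("pose.npy")
im=cv2.cvtColor(p["frame"],cv2.COLOR_RGB2BGR); cv2.imwrite("pics/w3z.png",cv2.resize(im[110:290,70:310],None,fx=3.3,fy=3.3,interpolation=cv2.INTER_CUBIC))
a=np.deg2rad(75)
P=[[0,.05,.104],[0,-.088,.082],[.048*np.cos(a),.05+.048*np.sin(a),.102],[-.085,-.125,.06],[-.085,.125,.06]]
print(np.round(wproj(p,o,c2w(v,P)),1))
print(wback(p,o,[[221,217],[124,247]],[.104,.082]),c2w(v,P[:2]))
E
```

```text
[[222.1 219. ]
 [122.1 253.3]
 [269.7 212.2]
 [ 77.8 197.1]
 [257.8 110.6]]
[[ 0.58127499  0.07938026  0.104     ]
 [ 0.55988623 -0.04967335  0.082     ]] [[ 0.5835863   0.07918799  0.104     ]
 [ 0.56521855 -0.05758418  0.082     ]]
```

View pics/w3z.png

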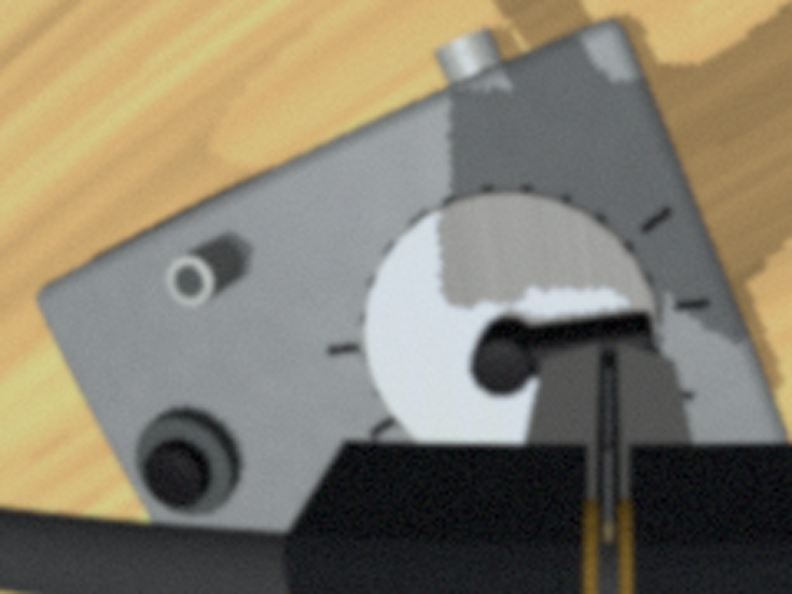

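The fit agrees with the wrist view to within about 1.5 px, at hub (221,218), button (123.5,254) and click 1. The finger is about 11 mm clear on the counter-clockwise side of the handle, so I'll descend there.

```bash
python3 -m crank '[{"tx":0,"ty":0,"tz":2,"twist":-7.4,"grip":0},{"tx":0,"ty":0,"tz":3,"twist":0,"grip":0},{"tx":0,"ty":0,"tz":3,"twist":0,"grip":0},{"tx":0,"ty":0,"tz":2.2,"twist":0,"grip":0},{"tx":0,"ty":0,"tz":1,"twist":0,"grip":0},{"tx":0,"ty":0,"tz":1,"twist":0,"grip":0},{"tx":0,"ty":0,"tz":0,"twist":0,"grip":0},{"tx":0,"ty":0,"tz":0,"twist":0,"grip":0}]'
python3 - <<'E'
from h import *
from bench import *
o=get_obs(); v=np.load("pose.npy"); print(o["wrist_force"],o["ee_rot"])
d=o["tool_pos"]-c2w(v,[[0,.05,.076]])[0]; p=np.deg2rad(75)+v[2]
print("radial,tang,z",d[:2]@[np.cos(p),np.sin(p)],d[:2]@[-np.sin(p),np.cos(p)],d[2])
for n in("side",):
    s=cams.snapshot(n); cv2.imwrite("pics/side4.png",cv2.resize(cv2.cvtColor(s["frame"],cv2.COLOR_RGB2BGR)[130:270,150:330],None,fx=4,fy=4,interpolation=cv2.INTER_CUBIC))
T=Ro.from_euler("xyz",o["ee_rot"]).as_matrix(); dd=(-d)@T*100; print("centre in tool cm",dd)
dd[0]+=.0
for th in(5,8,10):
    R=Ro.from_euler("z",th,degrees=True).as_matrix(); print(th,(dd-R@dd)[:2])
E
```

```text
time: 5.4
tool_pos: [0.5756, 0.123, 0.0955]
ee_rot: [3.141, 0.002, 2.741]
wrist_force: [-0.2, 0.1, -0.4]
width: 0.0004
[-0.19282224  0.08785142 -0.37190104] [3.14076943e+00 1.56455154e-03 2.74087649e+00]
radial,tang,z 0.03738916117577057 0.0242958900080254 0.019452191083792078
centre in tool cm [-2.44677553 -3.72729365  1.94598186]
5 [-0.33416577  0.19906706]
8 [-0.54255087  0.30425157]
10 [-0.68440977  0.36825215]
```

View pics/side4.png

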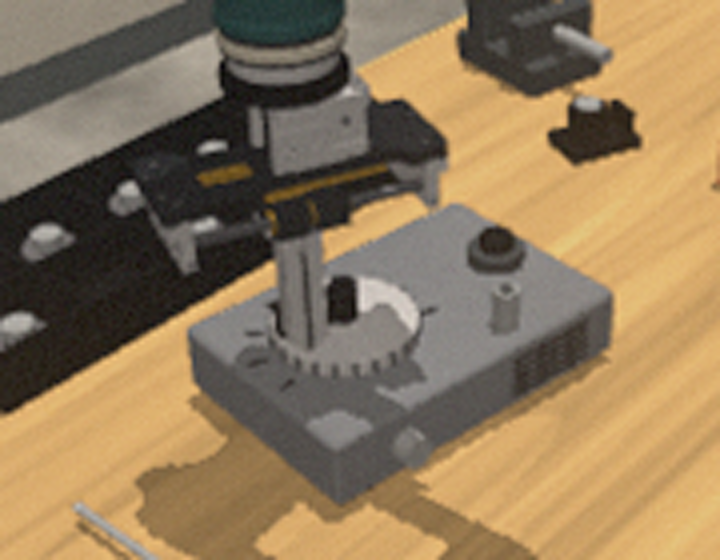

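The side view shows the shut fingers standing just left of the handle and clear of the disc. I'll close the gap and push the first part of the arc.

```bash
python3 -m crank '[{"tx":-0.5,"ty":-0.1,"tz":0,"twist":0,"grip":0},{"tx":-0.5,"ty":0,"tz":0,"twist":0,"grip":0},{"tx":-0.26,"ty":0.09,"tz":0,"twist":4,"grip":0},{"tx":-0.26,"ty":0.09,"tz":0,"twist":4,"grip":0},{"tx":-0.26,"ty":0.09,"tz":0,"twist":4,"grip":0},{"tx":-0.26,"ty":0.09,"tz":0,"twist":4,"grip":0},{"tx":-0.26,"ty":0.09,"tz":0,"twist":4,"grip":0},{"tx":-0.26,"ty":0.09,"tz":0,"twist":4,"grip":0},{"tx":-0.26,"ty":0.09,"tz":0,"twist":4,"grip":0},{"tx":-0.26,"ty":0.09,"tz":0,"twist":4,"grip":0},{"tx":-0.26,"ty":0.09,"tz":0,"twist":4,"grip":0},{"tx":-0.26,"ty":0.09,"tz":0,"twist":4,"grip":0}]'
cat > chk.py <<'E'
import sys
from h import *
from bench import *
tag=sys.argv[1]
o=get_obs(); v=np.load("pose.npy"); T=Ro.from_euler("xyz",o["ee_rot"]).as_matrix()
c=(c2w(v,[[0,.05,.076]])[0]-o["tool_pos"])@T*100
print("t",o["time"],"F",np.round(o["wrist_force"],1),"centre in tool cm",np.round(c,2))
# face angle: handle turn if touching: tool +x is ccw tangential
yaw=o["ee_rot"][2]; p=yaw-np.pi/2-v[2]; print("handle ctrl angle if flat touching",np.rad2deg(p),"clicks from start",(75-np.rad2deg(p))/30)
outs=[]
for n in("scene","side"):
    s=cams.snapshot(n); u=proj(s,c2w(v,[[0,.05,.09]]))[0].astype(int)
    im=cv2.cvtColor(s["frame"],cv2.COLOR_RGB2BGR)[u[1]-40:u[1]+40,u[0]-50:u[0]+50]
    outs.append(cv2.resize(im,(390,312),interpolation=cv2.INTER_CUBIC))
    for k in range(0,8):
        a=np.deg2rad(105-30*k); q=proj(s,c2w(v,[[.045*np.cos(a),.05+.045*np.sin(a),.102]]))[0]
        z=(q-(u-[50,40]))*3.9; print(n,k,np.round(z),end=" ")
    print()
w=cams.snapshot("wrist"); cv2.imwrite(f"pics/{tag}.png",np.vstack([np.hstack(outs),np.zeros((0,780,3),np.uint8)]))
im=cv2.cvtColor(w["frame"],cv2.COLOR_RGB2BGR); cv2.imwrite(f"pics/{tag}w.png",im)
E
python3 chk.py c1
```

```text
time: 6.95
tool_pos: [0.6086, 0.1092, 0.0945]
ee_rot: [-3.141, -0.003, 2.041]
wrist_force: [-2.0, 3.4, 0.8]
width: 0.0006
t 6.95 F [-2.   3.4  0.8] centre in tool cm [-1.55 -3.59  1.84]
handle ctrl angle if flat touching 34.59275994183452 clicks from start 1.3469080019388493
scene 0 [261. 172.] scene 1 [240. 194.] scene 2 [207. 204.] scene 3 [173. 199.] scene 4 [146. 180.] scene 5 [134. 153.] scene 6 [139. 126.] scene 7 [161. 105.] 
side 0 [153. 177.] side 1 [132. 162.] side 2 [128. 142.] side 3 [142. 124.] side 4 [169. 111.] side 5 [202. 107.] side 6 [234. 113.] side 7 [255. 126.]
```

```bash
ls -t pics|head -2
```

```text
c1w.png
c1.png
```

View pics/c1.png

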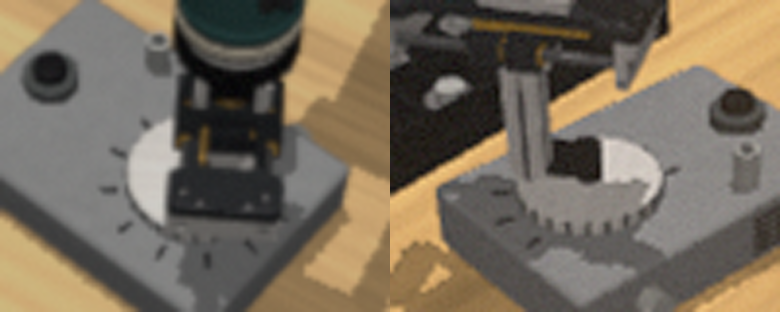

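View pics/c1w.png

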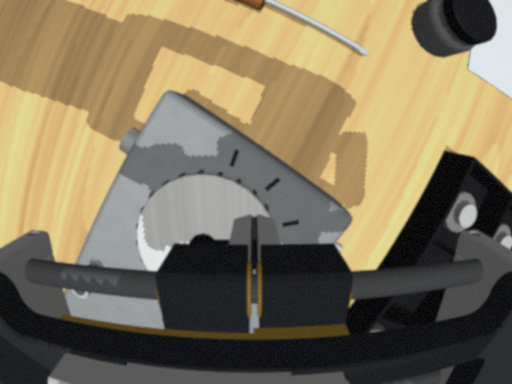

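Contact is confirmed: about 4 N tangential, and the side view shows the handle against the fingers around click 2+. I'll continue the arc to just before the third click.

```bash
python3 -m crank '[{"tx":-0.26,"ty":0.09,"tz":0,"twist":4,"grip":0},{"tx":-0.26,"ty":0.09,"tz":0,"twist":4,"grip":0},{"tx":-0.26,"ty":0.09,"tz":0,"twist":4,"grip":0},{"tx":-0.26,"ty":0.09,"tz":0,"twist":4,"grip":0},{"tx":-0.26,"ty":0.09,"tz":0,"twist":4,"grip":0},{"tx":-0.26,"ty":0.09,"tz":0,"twist":4,"grip":0},{"tx":-0.26,"ty":0.09,"tz":0,"twist":4,"grip":0},{"tx":-0.26,"ty":0.09,"tz":0,"twist":4,"grip":0},{"tx":-0.26,"ty":0.09,"tz":0,"twist":4,"grip":0},{"tx":-0.26,"ty":0.09,"tz":0,"twist":4,"grip":0},{"tx":-0.26,"ty":0.09,"tz":0,"twist":4,"grip":0}]'
python3 chk.py c2
```

```text
time: 8.48
tool_pos: [0.6222, 0.081, 0.0945]
ee_rot: [3.141, 0.001, 1.274]
wrist_force: [0.0, 1.5, -0.4]
width: 0.0005
t 8.475 F [ 0.   1.5 -0.4] centre in tool cm [-1.3  -3.64  1.85]
handle ctrl angle if flat touching -9.379705407047126 clicks from start 2.8126568469015707
scene 0 [261. 172.] scene 1 [240. 194.] scene 2 [207. 204.] scene 3 [173. 199.] scene 4 [146. 180.] scene 5 [134. 153.] scene 6 [139. 126.] scene 7 [161. 105.] 
side 0 [153. 177.] side 1 [132. 162.] side 2 [128. 142.] side 3 [142. 124.] side 4 [169. 111.] side 5 [202. 107.] side 6 [234. 113.] side 7 [255. 126.]
```

View pics/c2.png

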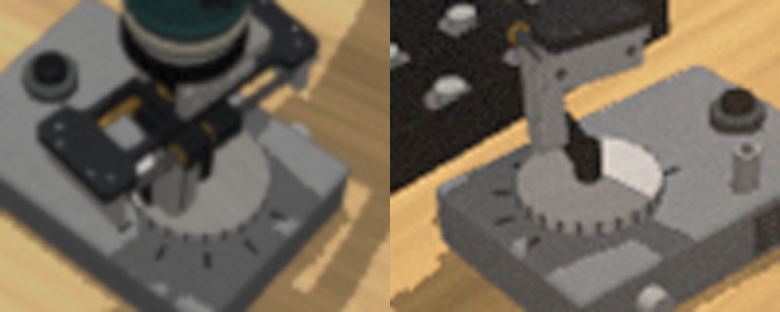

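View pics/c2w.png

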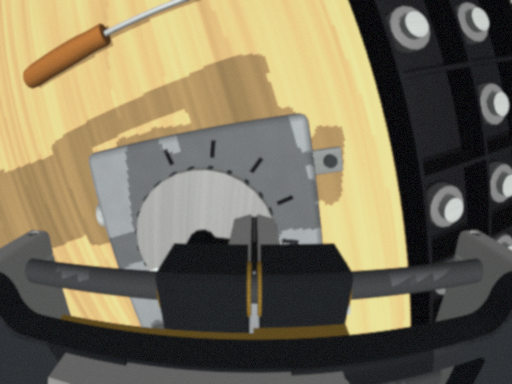

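The side view shows the handle tip at about (178,118), close to the predicted click 4, so it has advanced 3 clicks. I'll push another 28° to take it over the fourth peak and stop short of the click.

```bash
python3 -m crank '[{"tx":-0.26,"ty":0.09,"tz":0,"twist":4,"grip":0},{"tx":-0.26,"ty":0.09,"tz":0,"twist":4,"grip":0},{"tx":-0.26,"ty":0.09,"tz":0,"twist":4,"grip":0},{"tx":-0.26,"ty":0.09,"tz":0,"twist":4,"grip":0},{"tx":-0.26,"ty":0.09,"tz":0,"twist":4,"grip":0},{"tx":-0.26,"ty":0.09,"tz":0,"twist":4,"grip":0},{"tx":-0.26,"ty":0.09,"tz":0,"twist":4,"grip":0},{"tx":0,"ty":0,"tz":0,"twist":0,"grip":0},{"tx":0,"ty":0,"tz":0,"twist":0,"grip":0}]'
python3 chk.py c3
```

```text
time: 9.75
tool_pos: [0.6187, 0.0627, 0.0945]
ee_rot: [3.141, 0.0, 0.788]
wrist_force: [-0.1, 0.1, -0.5]
width: 0.0005
t 9.75 F [-0.1  0.1 -0.5] centre in tool cm [-1.31 -3.66  1.85]
handle ctrl angle if flat touching -37.20483679911556 clicks from start 3.740161226637185
scene 0 [261. 172.] scene 1 [240. 194.] scene 2 [207. 204.] scene 3 [173. 199.] scene 4 [146. 180.] scene 5 [134. 153.] scene 6 [139. 126.] scene 7 [161. 105.] 
side 0 [153. 177.] side 1 [132. 162.] side 2 [128. 142.] side 3 [142. 124.] side 4 [169. 111.] side 5 [202. 107.] side 6 [234. 113.] side 7 [255. 126.]
```

View pics/c3.png

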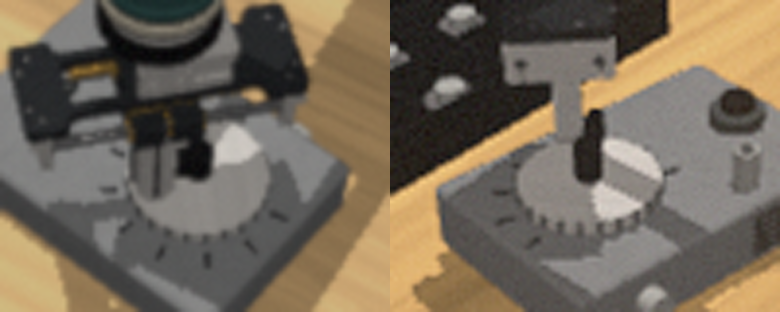

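The side view shows the handle tip at about (205,110), matching click 5, with zero contact force. I'll back off, lift and check the dial from above.

```bash
python3 -m crank '[{"tx":0.5,"ty":0,"tz":0,"twist":0,"grip":0},{"tx":0.5,"ty":0,"tz":0,"twist":0,"grip":0},{"tx":0,"ty":0,"tz":-3,"twist":0,"grip":0},{"tx":0,"ty":0,"tz":-4,"twist":0,"grip":0},{"tx":0,"ty":0,"tz":-3,"twist":0,"grip":0},{"tx":-2.2,"ty":0.78,"tz":0,"twist":0,"grip":0},{"tx":-2.2,"ty":0.78,"tz":0,"twist":0,"grip":0},{"tx":-2.2,"ty":0.78,"tz":0,"twist":0,"grip":0},{"tx":-2.2,"ty":0.78,"tz":0,"twist":0,"grip":0},{"tx":-2.2,"ty":0.78,"tz":0,"twist":0,"grip":0},{"tx":-2.2,"ty":0.78,"tz":0,"twist":0,"grip":0},{"tx":0,"ty":0,"tz":0,"twist":0,"grip":0}]'
python3 chk.py c4
python3 - <<'E'
from h import *
from bench import *
o=get_obs();p=cams.snapshot("wrist");v=np.load("pose.npy")
P=[[0,-.088,.082],[0,.05,.104]]+[[.048*np.cos(a),.05+.048*np.sin(a),.102] for a in np.deg2rad([-15,-45,-75])]
print(o["tool_pos"],np.round(wproj(p,o,c2w(v,P))),c2w(v,P[:1]))
for q in("store_button_top","socket_bit"): print([(x["conf"],x["centre"]) for x in cams.outline_of(p,q)[:2]])
E
```

```text
time: 11.4
tool_pos: [0.5645, -0.0585, 0.1941]
ee_rot: [-3.141, 0.0, 0.783]
wrist_force: [0.4, 0.2, 0.8]
width: 0.0006
t 11.4 F [0.4 0.2 0.8] centre in tool cm [11.07 -8.4  11.81]
handle ctrl angle if flat touching -37.483957809702694 clicks from start 3.7494652603234235
scene 0 [261. 172.] scene 1 [240. 194.] scene 2 [207. 204.] scene 3 [173. 199.] scene 4 [146. 180.] scene 5 [134. 153.] scene 6 [139. 126.] scene 7 [161. 105.] 
side 0 [153. 177.] side 1 [132. 162.] side 2 [128. 142.] side 3 [142. 124.] side 4 [169. 111.] side 5 [202. 107.] side 6 [234. 113.] side 7 [255. 126.] 
[ 0.56545565 -0.05641074  0.19425033] [[253. 191.]
 [159.  77.]
 [208.  54.]
 [211.  81.]
 [201. 107.]] [[ 0.56521855 -0.05758418  0.082     ]]
[(0.8, [256.7, 192.8])]
[(0.73, [174.5, 189.6])]
```

View pics/c4.png

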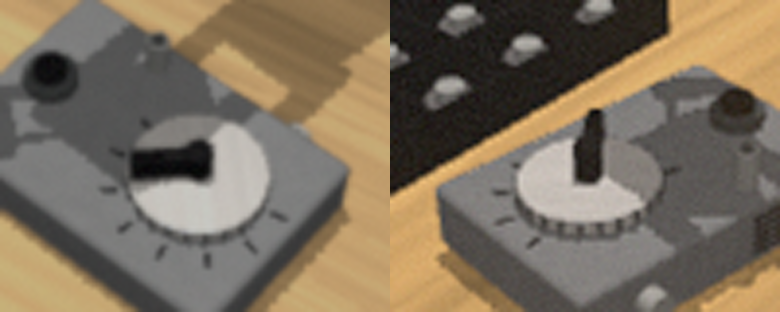

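View pics/c4w.png

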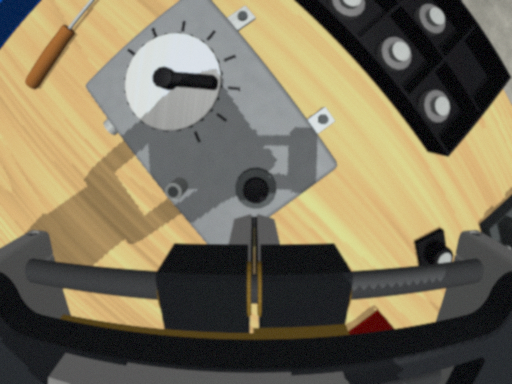

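From above, the pointer reads click 5 (wrist tip at (216,81), predicted (211,81)), and the button sits at (256,188) under the fingertip. I'll go down to press.

```bash
python3 -m crank '[{"tx":0,"ty":0,"tz":3,"twist":0,"grip":0},{"tx":0,"ty":0,"tz":3,"twist":0,"grip":0},{"tx":0,"ty":0,"tz":2.5,"twist":0,"grip":0},{"tx":0,"ty":0,"tz":0.8,"twist":0,"grip":0},{"tx":0,"ty":0,"tz":0.3,"twist":0,"grip":0},{"tx":0,"ty":0,"tz":0.3,"twist":0,"grip":0},{"tx":0,"ty":0,"tz":0.3,"twist":0,"grip":0},{"tx":0,"ty":0,"tz":0.2,"twist":0,"grip":0},{"tx":0,"ty":0,"tz":0.1,"twist":0,"grip":0},{"tx":0,"ty":0,"tz":0,"twist":0,"grip":0}]'
```

```text
time: 12.95
tool_pos: [0.5662, -0.0567, 0.0903]
ee_rot: [3.14, -0.001, 0.786]
wrist_force: [1.0, 0.1, 2.8]
width: 0.0005
```

```bash
python3 -m crank '[{"tx":0,"ty":0,"tz":0.2,"twist":0,"grip":0},{"tx":0,"ty":0,"tz":0,"twist":0,"grip":0}]'; python3 -m crank '[{"tx":0,"ty":0,"tz":0.2,"twist":0,"grip":0},{"tx":0,"ty":0,"tz":0,"twist":0,"grip":0}]';python3 -m crank '[{"tx":0,"ty":0,"tz":0.1,"twist":0,"grip":0},{"tx":0,"ty":0,"tz":0,"twist":0,"grip":0}]'
```

```text
time: 13.2
tool_pos: [0.5661, -0.0567, 0.088]
ee_rot: [3.14, -0.001, 0.786]
wrist_force: [2.4, -0.3, 5.0]
width: 0.0003
time: 13.45
tool_pos: [0.5662, -0.0567, 0.0872]
ee_rot: [3.14, -0.001, 0.786]
wrist_force: [-0.0, 0.1, 9.1]
width: 0.0007
time: 13.7
tool_pos: [0.5662, -0.0567, 0.0871]
ee_rot: [3.139, -0.001, 0.786]
wrist_force: [-0.8, -0.2, 12.3]
width: 0.0002
```

The button is on its stop: the tip is at 76 mm (82 − 6), and force rises to 12 N with no further motion. I'll hold briefly and retract.

```bash
python3 -m crank '[{"tx":0,"ty":0,"tz":0.1,"twist":0,"grip":0},{"tx":0,"ty":0,"tz":0,"twist":0,"grip":0},{"tx":0,"ty":0,"tz":0,"twist":0,"grip":0}]'; python3 -m crank '[{"tx":0,"ty":0,"tz":-0.5,"twist":0,"grip":0},{"tx":0,"ty":0,"tz":-0.5,"twist":0,"grip":0},{"tx":0,"ty":0,"tz":-2,"twist":0,"grip":0},{"tx":0,"ty":0,"tz":-4,"twist":0,"grip":0},{"tx":0,"ty":0,"tz":-4,"twist":0,"grip":0},{"tx":0,"ty":0,"tz":0,"twist":0,"grip":0},{"tx":0,"ty":0,"tz":0,"twist":0,"grip":0}]'; python3 chk.py c5
```

```text
time: 14.08
tool_pos: [0.5663, -0.0567, 0.087]
ee_rot: [3.139, -0.002, 0.786]
wrist_force: [-2.9, 0.5, 14.6]
width: 0.0008
time: 14.95
tool_pos: [0.5643, -0.0564, 0.1912]
ee_rot: [-3.138, 0.003, 0.786]
wrist_force: [0.0, -1.5, -0.3]
width: 0.0003
t 14.95 F [ 0.  -1.5 -0.3] centre in tool cm [10.99 -8.18 11.52]
handle ctrl angle if flat touching -37.302415100110444 clicks from start 3.743413836670348
scene 0 [261. 172.] scene 1 [240. 194.] scene 2 [207. 204.] scene 3 [173. 199.] scene 4 [146. 180.] scene 5 [134. 153.] scene 6 [139. 126.] scene 7 [161. 105.] 
side 0 [153. 177.] side 1 [132. 162.] side 2 [128. 142.] side 3 [142. 124.] side 4 [169. 111.] side 5 [202. 107.] side 6 [234. 113.] side 7 [255. 126.]
```

View pics/c5.png

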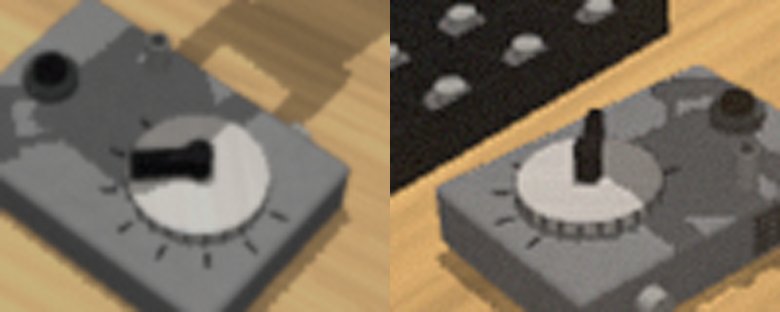

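View pics/c5w.png

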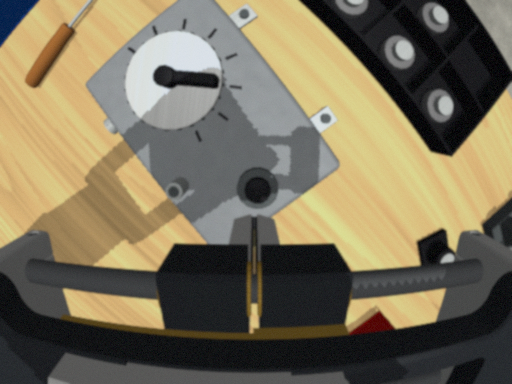

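```bash
python3 - <<'E'
from h import *
from bench import *
o=get_obs();p=cams.snapshot("wrist");v=np.load("pose.npy")
a=np.deg2rad(105-30*np.arange(8))
M=wproj(p,o,c2w(v,np.c_[.0625*np.cos(a),.05+.0625*np.sin(a),0*a+.06])); print(np.round(M))
uv=[[165,75.5],[218,80]]
h=wback(p,o,uv,[.104,.102]); d=h[1]-h[0]; print("pointer ctrl deg",np.rad2deg(np.arctan2(d[1],d[0])-v[2]),"len",np.linalg.norm(d[:2]))
im=cv2.cvtColor(p["frame"],cv2.COLOR_RGB2BGR)
cv2.imwrite("pics/fin.png",cv2.resize(im[0:150,90:270],None,fx=4,fy=4,interpolation=cv2.INTER_CUBIC))
E
```

```text
[[129.  50.]
 [152.  30.]
 [181.  23.]
 [209.  32.]
 [228.  56.]
 [232.  86.]
 [220. 116.]
 [195. 136.]]
pointer ctrl deg -44.96903247877293 len 0.04713975312499973
```

View pics/fin.png

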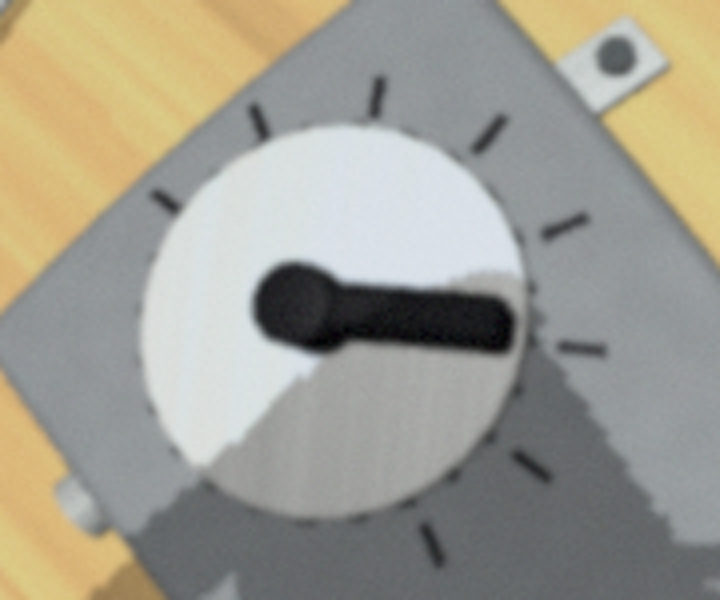

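The pointer is at −45.0°, which is click 5, the sixth mark. It started at click 1, so it has advanced four.

```bash
python3 -c "
from bench import ticket
print(ticket.close_job())"
```

```text
the job is handed in; nothing more can be done
None
```

The dial has been pushed four clicks clockwise, from click 1 to click 5, and the store button was then pressed fully down once and released. The job is handed in at about 15 s of the 51 s allowed.

- **Dial:** The last wrist picture puts the pointer at −45.0°, which is exactly click 5. The scene and side views agree. I pushed the handle with shut fingers, which drew about 4 N at the one point I read mid-push. They stopped just short of the fourth click, and the dial snapped into it by itself.
- **Button:** The fingertip stopped at 76 mm, a 6 mm stroke, and force climbed to about 15 N with no more movement. After release the wrist force was back near zero and the button looked up in the pictures, though I did not measure its height afterwards.
- **Surroundings:** The fingers worked well clear of the loose things. The final wrist view still shows the socket bit standing, but I did not compare every loose item before and after. I saw no sign of the dial lifting.
- **Errors and differences:** My first two move commands were refused because they left out some keys, so nothing moved. The fitted controller position and the wrist camera disagreed by about 1–3 pixels (up to about 2.5 mm), which was within tolerance.

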